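# Wedge a 96-well block off its service base

### The arm

A 7-joint arm with a two-finger parallel gripper is mounted at the origin on the work surface. World frame = base frame: x ahead of the robot, y to its left, z up, the work surface at z = 0. Lengths are in m, angles in rad, forces in N, time in s.
With the tool pointing down it reaches from about 0.425 to 0.925 m from the base axis. Payload 6.8 kg.
Tool frame: the origin (TCP) lies at the very end of the fingers, on their centre line; the grasp point (between the pads) lies 19 mm behind it (bot.grasp_offset is the distance from the TCP to the grasp point, in m); z points along the fingers, y is the direction in which the jaws open and shut (so a half turn about z gives the same grasp; the last joint's range is limited). The gripper opens to 85 mm and grips with 20 to 120 N. Pads are 22 mm wide; open, the fingers measure 114 mm over their backs; the gripper's body (76 mm by 85 mm) begins 54 mm behind the grasp point. The pads swing forward as they close: fully open they stand 13 mm farther back than shut.
Start: joints at [1.14, 0.477, 0.022, 1.555, -0.011, 1.109, -0.083], TCP at [0.214, -0.64, 0.207] pointing down, gripper open.
Joint ranges: [-2.96, 2.96], [-0.34, 2.1], [-1.41, 1.46], [0.24, 2.44], [-1.37, 4.51], [0.17, 1.92], [-2.96, 2.96]. Speed limits (rad/s): [2.39, 2.39, 3.14, 3.14, 3.14, 3.14, 3.14].

### API

Orientations are given as a unit quaternion [w, x, y, z].
In Python, from station import monitor, cams, bot, finder gives the robot as it stands.
- The arm moves only by the tool jog_arm, never from a script. Its argument "plan" is a list of rows, each an object of numbers: "x", "y", "z": the shift along the tool's x, y, z as a fraction of full scale; "wx", "wy", "wz": the turn, a rotation vector about the tool's x, y, z as a fraction of full scale. A call has 1 to 12 rows; each row is the pose to reach, as a shift and turn from the pose measured when the call began, along the tool's axes at that moment, turning the shorter way round; what a row does not reach only later rows make up. Full scale, the value 1, is 20 cm for a shift and 180 degrees for a turn. A row lasts 1/12 s, in which the tool goes at most 41.7 mm and 7.16 degrees, less where a joint would pass 70% of its speed; a pose out of reach is approached as far as the arm can. A call with a number of a shift or a turn outside -1 to 1 is refused whole. A call with a gripper value outside its range is refused whole. "hand" is the opening, from -1 (shut) to 1 (fully open), set as the call begins (left out, the last holds). The fingers move at their own pace and stop on an object; "grip_force" is the grip in N (left out, the last holds). Time passes only in rows, so rows that repeat a pose let the fingers close. It gives the time, the measured TCP pose, the force and the opening at its end, in the units of the state.
- monitor.get_obs(): the state, without advancing time (a new reading comes with each control period).
- cams.read_camera(name): name is "scene" or "side" or "wrist"; returns the picture (480x640x3 uint8, red, green, blue); there is no depth.
- cams.get_calibration(name): a dict with "fx", "fy", "cx", "cy" (pixels), "extrinsics" (4x4, takes a point from world to camera coordinates). Camera axes: x right, y down, z forward; pixel columns grow to the right and rows downward; lengths in m; the calibration is good to about 2 mm. A picture is of the moment at which its call begins: read the wrist's pose just before it. get_calibration takes no time and is no camera call; for the wrist camera it gives the pose at the moment of the call.
- bot.hand_in(): hands the job in, once; it reports no verdict.
Trained networks look in the newest picture that a camera, given by its name, has taken for a name from the list of things; names that differ only in an ending like _2 or _b are one class to them, and where a whole thing is asked for, a point or a joint stands for the part that bears it (a point fixed in the world has none). Each returns a list of dicts, best first, with "confidence" (0 to 1); they miss things now and then, are a little off and sometimes report something else, mostly with a low value. They report only what shows in the picture. A call takes as long as a camera call. They do not tell look-alikes from the thing itself.
- finder.find_in(camera, target): "bbox" ([left, top, width, height] in pixels, round what is visible of it).
- finder.place_of(camera, target): "location" ([column, row] in pixels: a listed point, or the origin of a listed thing).
The state is a dict: "t": time; "q": joint angles; "joint_vel": joint speeds; "joint_torque": joint torques, N m; "eef_pos": TCP position; "tool_rot": TCP orientation; "contact_force": force on the tool from outside, world axes, zero at the start; "torque": the same for the moment, N m; "gripper_width": opening from 0.0 (shut) to 1.0 (fully open).
Only numpy, scipy, OpenCV 4.12 (cv2) and the standard library are available. Lean on these libraries where they do the work, as an engineer would, in place of code of your own. Each camera call takes 0.05 s, during which the arm holds its last target. There are 200 camera calls.

### The job

Free the aluminium 96-well block from its white base plate: pick up the orange wedge by its black fin, lay it flat on the front of the base plate and push its thin tip into the slot under the middle of the block's front edge until that whole edge has just lifted, about 5 mm, off the plate. Lift it with the wedge alone, without touching the block with the gripper, and leave the other things on the bench where they are. Finish while still gripping the wedge and holding it flat on the plate with the block's front edge resting on it; do not let go.

Things in the scene. Friction and masses are not known exactly. Their poses are not given: they have to be found in the camera images.
- base: Fixed white base plate, 212 x 172 mm, 12 mm thick (top 12 mm above the bench). Origin at its underside; x from its open front (robot side) to its rear, y left, z up. Plate: x -150 to 62, y +-86 mm; in front of the block (x below -38) it is clear for the wedge to slide on. Black fences round the block: rear at x 50 to 58, 14 mm high; sides at y +-(66 to 74), 10 mm high.
- block: Loose aluminium 96-well block, 86 (x) x 128 (y) x 42 mm (its fixed blue tubes reach 51), 0.5 to 0.9 kg. Origin: centre of its underside; axes as the base's. It sits on the plate, centre at base x = 5, y = 0 mm, 2 mm play to the fences; the rear fence stops it being pushed back, so it tips up about its rear edge. Front face at block x = -43 mm.
- block_slot (a point): Middle of the mouth of the slot under the block's front edge, at the plate's level (block x = -43, y = 0, z = 0 mm). The slot is 60 mm wide (y), 7 mm high and 66 mm deep; two upright orange lines on the front face mark its sides.
- block_front_left (a point): Left lower corner of the block's front edge (block x = -43, y = +64, z = 0 mm). It is level with the plate's top, base z = 12 mm, when the block is seated; its height above that is the lift.
- block_front_right (a point): Right lower corner of the block's front edge (block x = -43, y = -64, z = 0 mm); as the left one.
- wedge: Loose orange wedge, 100 mm long (x), 36 mm wide (y), 90 g, lying flat, tip away from the robot. Origin: centre of its underside; x to the thin tip, z up. Ramp from 2.5 mm thick at the tip (x = 50) to 20.5 mm at x = -10; heel 20.5 mm thick from there to x = -50 mm. A black grip fin stands on the heel.
- wedge_tip (a point): Middle of the thin tip edge at the underside (wedge x = 50, z = 0). The ramp meets the slot's upper edge when the tip is about 15 mm behind the block's front face; each further 10 mm lifts the front edge 3 mm (5 mm lift at about 32 mm). Pushing takes about 5 to 15 N.
- rack: Bystander: green tube rack with two tube strips, 50 x 110 x 40 mm, origin at the centre of its underside. It and the wedge lie on opposite sides of the base plate, either way round.
- bottle: Bystander: amber bottle, 56 mm across, 110 mm high, left of the base; origin at the centre of its underside.
- jar: Bystander: white jar with blue cap, 60 mm across, 70 mm high, right of the base; origin at the centre of its underside.
- wedge_fin (a point): Point in the wedge's black fin to grip at (wedge x = -30, y = 0, z = 45 mm). The fin is 36 mm long (x), 14 mm thick (y) and stands from z = 20.5 to 62 mm; grip it from above across y.
Things that resemble listed ones, but are neither listed nor needed, are in the scene too. What is shaped like the block but green or red is not meant.

How it is judged:
On the way:
1. the wedge's tip is in the slot under the block's front edge while the block is still seated on the plate (x of wedge_tip in the frame of block above -0.041 m and z of wedge_tip in the frame of block below 0.007 m and x of wedge_tip in the frame of base below 0.03 m and y of wedge_tip in the frame of block between -0.03 and 0.03 m and z of each of block_front_left, block_front_right in the frame of base below 0.0135 m), for 0.02 s.
At the end, for the whole second after the job is handed in: Both front corners of the block are 2 to 8 mm above the plate and at rest, the block bears on the wedge (over 1 N), the wedge bears on the base plate and lies flat on it (tilt under 0.09 rad, middle under 4 mm above it) with its tip in the slot, and the fingers still grip the wedge (z of block_front_left in the frame of base between 0.014 and 0.02 m and z of block_front_right in the frame of base between 0.014 and 0.02 m and contact force between wedge and block above 1 N and contact force between the fingers and wedge above 1.5 N and contact force between wedge and base above 0.5 N and angle between wedge's own z axis and vertical below 0.09 rad and z of wedge in the frame of base below 0.016 m and x of wedge_tip in the frame of block above -0.035 m and linear speed of each of block, wedge below 0.01 m/s and y of wedge_tip in the frame of block between -0.03 and 0.03 m); the arm keeps its last pose, push and grip.
It fails at once if the gripper or arm presses on the block (contact force between any of the fingers, the arm and block above 2 N).
It fails at once if the block is tipped far up or dragged out of its place (angle between block's own z axis and vertical above 0.25 rad or distance of block from where it was at the start of the episode above 0.03 m).
It fails at once if the rack, bottle or jar is moved by more than 3 cm (distance of any of rack, bottle, jar from where it was at the start of the episode above 0.03 m).
It also fails if it takes over 42 s, if anything falls off the work surface, if the arm or the gripper's body presses on something with over 40 N, if the wrist force passes 120 N, or if a joint passes its speed limit or range.

## Working session

There is one attempt and no reset: what is moved stays moved. The work goes in short steps, Python scripts to look and compute and a tool call to move; the robot and the scene stay as the last step left them, time stands still between calls to the robot, and variables do not carry over. Pictures are saved under pics/ and viewed, about 8 in all and at most 12, crops included, and the job is handed in when it is done.

Besides the shell and the picture viewer there is one more tool, called after ">>>" as name(argument=value, ...), one argument or row to a line, values as JSON. jog_arm: Moves the arm, as the interface text tells. Shift numbers are shares of 20 cm and turn numbers shares of 180 degrees, none past 1 either way. Its arguments: {"type":"object","properties":{"plan":{"type":"array","items":{"type":"object","properties":{"x":{"type":"number","minimum":-1,"maximum":1},"y":{"type":"number","minimum":-1,"maximum":1},"z":{"type":"number","minimum":-1,"maximum":1},"wx":{"type":"number","minimum":-1,"maximum":1},"wy":{"type":"number","minimum":-1,"maximum":1},"wz":{"type":"number","minimum":-1,"maximum":1}}}},"hand":{"type":"number"},"grip_force":{"type":"number"}},"required":["plan"]}

```bash
ls; mkdir -p pics; cat > h.py <<'E'
import numpy as np, cv2, sys
from scipy.spatial.transform import Rotation as R
from station import monitor, cams, bot, finder
def save(c,n):
    im=cams.read_camera(c); cv2.imwrite(f'pics/{n}.png',im[...,::-1]); return im
def P(c):
    k=cams.get_calibration(c); K=np.array([[k['fx'],0,k['cx']],[0,k['fy'],k['cy']],[0,0,1]])
    return K@np.array(k['extrinsics'])[:3]
def tri(obs): # list of (P,px)
    A=np.array([r for p,(u,v) in obs for r in (u*p[2]-p[0],v*p[2]-p[1])])
    X=np.linalg.svd(A/np.linalg.norm(A[:,:3],axis=1)[:,None])[2][-1]; return X[:3]/X[3]
def onz(p,px,z): # pixel -> world at height z
    u,v=px; A=np.array([u*p[2]-p[0],v*p[2]-p[1]])
    return np.append(np.linalg.solve(A[:,:2],-(A[:,2]*z+A[:,3])),z)
def proj(p,X): x=p@np.append(X,1); return x[:2]/x[2]
E
python3 - <<'E'
from h import *
print({k:np.round(v,3) for k,v in monitor.get_obs().items()})
for c in ('scene','side'):
    save(c,c+'0'); 
    for t in ('block_slot','block_front_left','block_front_right','wedge_tip','wedge_fin','wedge','base','rack','bottle','jar'):
        print(c,t,[(np.round(d['location']),round(d['confidence'],2)) for d in finder.place_of(c,t)])
E
python3 -c "
import cv2,numpy as np
" 
```

```text
pics
{'t': np.float64(0.0), 'q': array([ 1.14 ,  0.478,  0.022,  1.556, -0.012,  1.109, -0.083]), 'joint_vel': array([ 0.001, -0.001, -0.   ,  0.002,  0.   , -0.   , -0.   ]), 'joint_torque': array([ 0.0000e+00, -5.9644e+01,  1.6080e+00, -2.8119e+01,  1.3000e-02,
        1.0000e-02, -0.0000e+00]), 'eef_pos': array([ 0.214, -0.64 ,  0.206]), 'tool_rot': array([-0.001,  0.987,  0.161, -0.   ]), 'contact_force': array([ 0.087, -0.305, -0.149]), 'torque': array([-0.047, -0.034, -0.009]), 'gripper_width': np.float64(0.997)}
scene block_slot [(array([258., 277.]), 0.86), (array([377., 210.]), 0.81), (array([462., 251.]), 0.2), (array([168., 241.]), 0.19)]
scene block_front_left [(array([367., 191.]), 0.56)]
scene block_front_right [(array([397., 299.]), 0.91), (array([385., 234.]), 0.62)]
scene wedge_tip [(array([169., 238.]), 0.9)]
scene wedge_fin [(array([194., 206.]), 0.68)]
scene wedge [(array([182., 225.]), 0.91)]
scene base [(array([507., 323.]), 0.67)]
scene rack [(array([462., 249.]), 0.98)]
scene bottle [(array([507., 325.]), 0.88)]
scene jar [(array([124., 311.]), 0.63)]
side block_slot [(array([287., 268.]), 0.8), (array([242., 317.]), 0.8), (array([312., 236.]), 0.66), (array([348., 318.]), 0.55)]
side block_front_left [(array([292., 240.]), 0.97), (array([234., 335.]), 0.82), (array([379., 320.]), 0.82), (array([275., 282.]), 0.8)]
side block_front_right [(array([341., 233.]), 0.81), (array([299., 253.]), 0.76), (array([323., 314.]), 0.76), (array([248., 299.]), 0.75)]
side wedge_tip [(array([369., 207.]), 0.86)]
side wedge_fin [(array([387., 203.]), 0.93)]
side wedge [(array([382., 217.]), 0.74), (array([318., 188.]), 0.39)]
side base [(array([273., 265.]), 0.85)]
side rack [(array([270., 360.]), 0.7), (array([321., 188.]), 0.6)]
side bottle [(array([179., 354.]), 0.96)]
side jar [(array([320., 188.]), 0.79), (array([272., 268.]), 0.34)]
```

View pics/scene0.png

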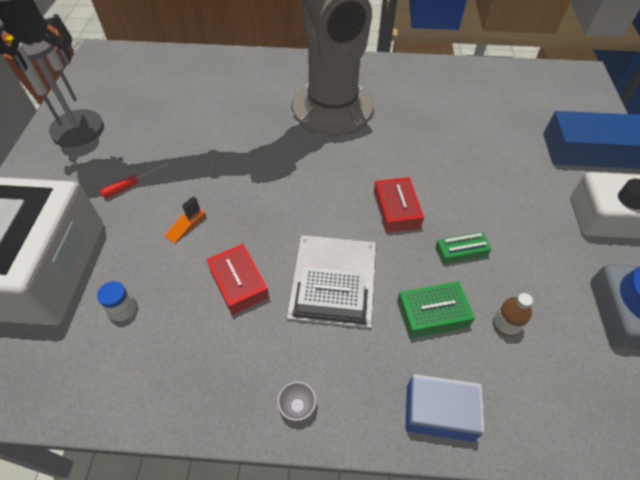

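View pics/side0.png

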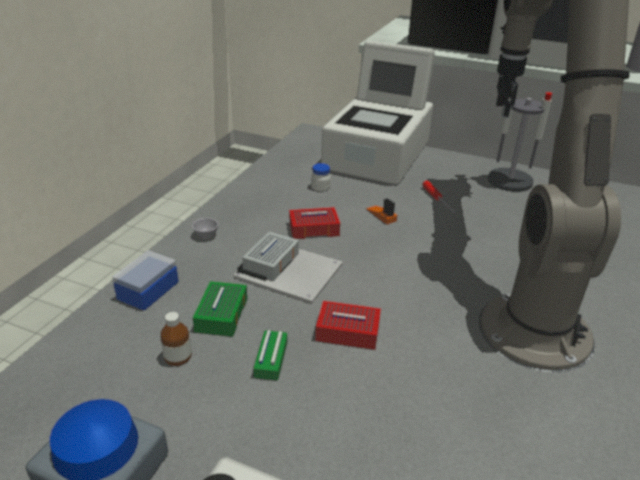

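Scene view: the real block is aluminium, at (332,288) on the white plate. The plate's corners are about (302,238), (375,241), (372,325) and (289,320). Look-alikes are the red blocks at (400,205) and (238,278) and the green one at (437,310). The only orange wedge is at (185,225), with its fin at (191,207); the red screwdriver at (118,186) is something else. In the side view the block is at (270,256) and the wedge at (383,213).

```bash
python3 - <<'E'
from h import *
S,D=P('scene'),P('side')
for n,a,b in (('tip',(169,238),(369,207)),('fin',(194,206),(387,203)),('wedge',(182,225),(382,217))):
    X=tri([(S,a),(D,b)]); print(n,X.round(4),'reproj',proj(S,X).round(1),proj(D,X).round(1))
print('wedge tip z0',onz(S,(169,238),0),onz(D,(369,207),0),'fin z45',onz(S,(194,206),.045),onz(D,(387,203),.045))
for px in ((302,238),(375,241),(372,325),(289,320)): print('plate',onz(S,px,.012).round(4))
for px in ((237,276),(311,301),(342,262)): print('plate side',onz(D,px,.012).round(4))
for n,im in (('scene',cv2.imread('pics/scene0.png')),('side',cv2.imread('pics/side0.png'))):pass
a=cv2.resize(cv2.imread('pics/scene0.png')[225:335,280:390],None,fx=3.5,fy=3.5,interpolation=2)
b=cv2.resize(cv2.imread('pics/scene0.png')[185:255,150:220],(385,385),interpolation=2)
cv2.imwrite('pics/crop0.png',np.hstack([a,b]))
E
```

```text
tip [ 0.5045 -0.3469  0.0038] reproj [169.9 239.4] [370.  206.1]
fin [ 0.442  -0.2949  0.0556] reproj [193.6 205.3] [386.5 203.5]
wedge [ 0.4573 -0.3306 -0.0083] reproj [183.1 226.8] [383.3 215.8]
wedge tip z0 [ 0.49799706 -0.35180815  0.        ] [ 0.50726335 -0.34699415  0.        ] fin z45 [ 0.43537377 -0.2977162   0.045     ] [ 0.44624245 -0.31608598  0.045     ]
plate [ 0.484  -0.0442  0.012 ]
plate [0.4801 0.1219 0.012 ]
plate [0.689  0.1161 0.012 ]
plate [ 0.6902 -0.0515  0.012 ]
plate side [0.6808 0.1198 0.012 ]
plate side [0.4819 0.1302 0.012 ]
plate side [ 0.4731 -0.0408  0.012 ]
```

View pics/crop0.png

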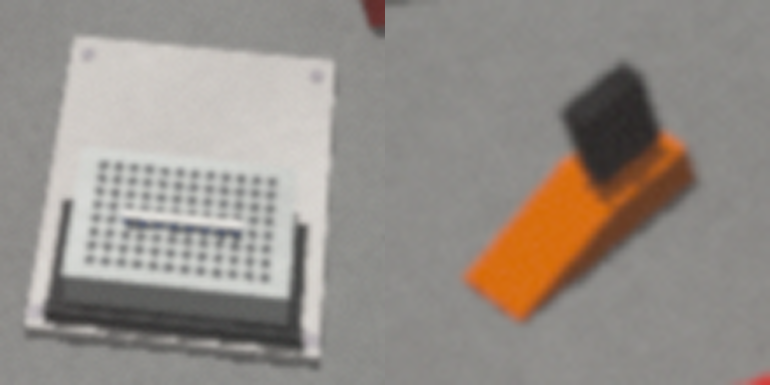

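```bash
cat >> h.py <<'E'
def plan(pos,yaw): # target TCP pos, tool x-axis yaw (deg), tool down -> fractions
    o=monitor.get_obs(); w,x,y,z=o['tool_rot']; T=R.from_quat([x,y,z,w])
    s=T.inv().apply(np.array(pos)-o['eef_pos'])/.2
    a=np.deg2rad(yaw); G=R.from_matrix(np.array([[np.cos(a),np.sin(a),0],[np.sin(a),-np.cos(a),0],[0,0,-1]]).T if 0 else np.column_stack([[np.cos(a),np.sin(a),0],[np.sin(a),-np.cos(a),0],[0,0,-1]]))
    r=(T.inv()*G).as_rotvec()/np.pi
    print('pos',o['eef_pos'].round(4),'yaw',round(float(np.degrees(np.arctan2(*T.as_matrix()[1::-1,0]))),2),'t',round(float(o['t']),2),'F',o['contact_force'].round(1),'plan',s.round(4),r.round(4))
E
python3 -c "
from h import *
plan((.42,-.31,.27),-40)"
```

```text
pos [ 0.2141 -0.6402  0.2065] yaw 18.5 t 1.1 F [0.4 0.5 0.2] plan [ 1.4998 -1.239  -0.3175] [ 0.    -0.     0.325]
```

>>> jog_arm(
  plan=[
    {"x": 0.75,"y": -0.6,"z": -0.3,"wz": 0.16},
    {"x": 0.75,"y": -0.6,"z": -0.3,"wz": 0.16},
    {"x": 0.75,"y": -0.6,"z": -0.3,"wz": 0.16},
    {"x": 0.75,"y": -0.6,"z": -0.3,"wz": 0.16},
    {"x": 0.75,"y": -0.6,"z": -0.3,"wz": 0.16},
    {"x": 0.75,"y": -0.6,"z": -0.3,"wz": 0.16},
  ],
  hand=1,
)

```text
invalid input at $.plan[0]: expected keys x, y, z, wx, wy, wz
```

```bash
python3 -c "
from h import *
plan((.42,-.31,.27),-40)"
```

```text
pos [ 0.2141 -0.6402  0.2065] yaw 18.5 t 1.1 F [0.4 0.5 0.2] plan [ 1.4998 -1.239  -0.3175] [ 0.    -0.     0.325]
```

>>> jog_arm(
  plan=[
    {"x": 0.75,"y": -0.6,"z": -0.3,"wx": 0,"wy": 0,"wz": 0.16},
    {"x": 0.75,"y": -0.6,"z": -0.3,"wx": 0,"wy": 0,"wz": 0.16},
    {"x": 0.75,"y": -0.6,"z": -0.3,"wx": 0,"wy": 0,"wz": 0.16},
    {"x": 0.75,"y": -0.6,"z": -0.3,"wx": 0,"wy": 0,"wz": 0.16},
    {"x": 0.75,"y": -0.6,"z": -0.3,"wx": 0,"wy": 0,"wz": 0.16},
    {"x": 0.75,"y": -0.6,"z": -0.3,"wx": 0,"wy": 0,"wz": 0.16},
  ],
  hand=1,
)

```text
t: 1.6
eef_pos: [0.3251, -0.4731, 0.2691]
tool_rot: [-0.0, 0.996, -0.085, 0.003]
contact_force: [0.9, 0.0, -0.3]
gripper_width: 0.997
```

```bash
python3 -c "
from h import *
plan((.42,-.31,.27),-40)"
```

```text
pos [ 0.3251 -0.4731  0.2691] yaw -9.73 t 1.6 F [ 0.9  0.  -0.3] plan [ 0.3297 -0.8838 -0.0017] [-0.0007 -0.0015  0.1682]
```

>>> jog_arm(
  plan=[
    {"x": 0.33,"y": -0.88,"z": 0,"wx": 0,"wy": 0,"wz": 0.168},
    {"x": 0.33,"y": -0.88,"z": 0,"wx": 0,"wy": 0,"wz": 0.168},
    {"x": 0.33,"y": -0.88,"z": 0,"wx": 0,"wy": 0,"wz": 0.168},
    {"x": 0.33,"y": -0.88,"z": 0,"wx": 0,"wy": 0,"wz": 0.168},
    {"x": 0.33,"y": -0.88,"z": 0,"wx": 0,"wy": 0,"wz": 0.168},
    {"x": 0.33,"y": -0.88,"z": 0,"wx": 0,"wy": 0,"wz": 0.168},
    {"x": 0.33,"y": -0.88,"z": 0,"wx": 0,"wy": 0,"wz": 0.168},
  ],
)

```text
t: 2.18
eef_pos: [0.4218, -0.3081, 0.2699]
tool_rot: [-0.001, 0.941, -0.339, 0.003]
contact_force: [-0.2, 0.1, 0.2]
gripper_width: 0.998
```

```bash
python3 - <<'E'
from h import *
plan((.44,-.30,.17),-40)
W=P('wrist'); save('wrist','w1')
k=cams.get_calibration('wrist'); E=np.array(k['extrinsics']); print('cam',(-E[:3,:3].T@E[:3,3]).round(3),E[2,:3].round(2))
for t,z in (('wedge_tip',0),('wedge_fin',.045),('wedge',0)):
    for d in finder.place_of('wrist',t): print(t,np.round(d['location']),round(d['confidence'],2),onz(W,d['location'],z).round(4))
np.save('W1.npy',W)
E
```

```text
pos [ 0.4218 -0.3081  0.2699] yaw -39.58 t 2.18 F [-0.2  0.1  0.2] plan [ 0.0421 -0.087   0.4999] [-0.0014 -0.0014  0.0024]
cam [ 0.482 -0.36   0.439] [-0.23  0.2  -0.95]
wedge_tip [293.  90.] 0.67 [ 0.5061 -0.3463  0.    ]
wedge_fin [ 16. 226.] 0.73 [ 0.5818 -0.0542  0.045 ]
wedge_fin [304. 178.] 0.59 [ 0.437  -0.3044  0.045 ]
wedge [300. 141.] 0.66 [ 0.4639 -0.3196  0.    ]
```

View pics/w1.png

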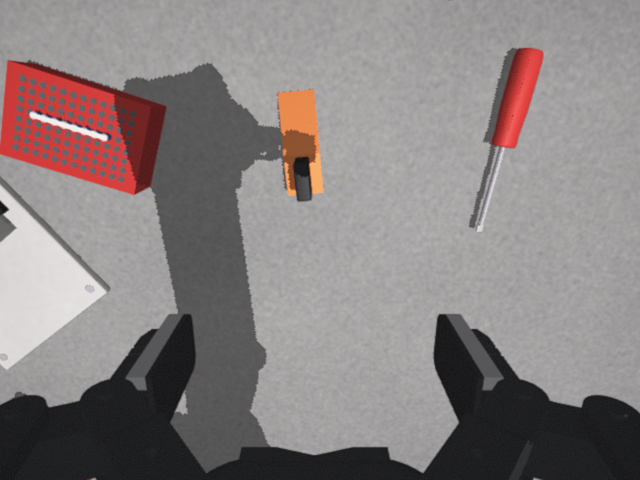

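Wrist view: the wedge's tip edge runs from (278,93) to (316,89), its heel sits near (305,193) and its fin at (303,178). The red look-alike is at (85,125), and a plate corner is at (108,290).

```bash
python3 - <<'E'
from h import *
W=np.load('W1.npy'); S,D=P('scene'),P('side')
a=[onz(W,p,.0025) for p in ((278,93),(316,89))]; b=[onz(W,p,.0205) for p in ((287,195),(324,192))]
print('tip',a,'mid',(a[0]+a[1])/2,'heel',b,(b[0]+b[1])/2)
v=(a[0]+a[1])/2-(b[0]+b[1])/2; print('len',np.linalg.norm(v[:2]),'yaw',np.degrees(np.arctan2(v[1],v[0])))
for s in (0,1):
    v=a[s]-b[s]; print('edge yaw',np.degrees(np.arctan2(v[1],v[0])))
m=(a[0]+a[1])/2; 
print('fin tri',tri([(S,(194,206)),(D,(387,203)),(W,(304,178))]),'tip tri',tri([(S,(169,238)),(D,(369,207)),(W,(293,90))]))
print('plate corner',onz(W,(108,290),.012))
E
```

```text
tip [array([ 0.51300643, -0.33293275,  0.0025    ]), array([ 0.49189339, -0.36431497,  0.0025    ])] mid [ 0.50244991 -0.34862386  0.0025    ] heel [array([ 0.43152228, -0.27609773,  0.0205    ]), array([ 0.40986304, -0.30723415,  0.0205    ])] [ 0.42069266 -0.29166594  0.0205    ]
len 0.09964161967592568 yaw -34.86381551084773
edge yaw -34.895692269246794
edge yaw -34.83212652016405
fin tri [ 0.43975289 -0.30058782  0.05166364] tip tri [ 0.50493389 -0.3464865   0.00417832]
plate corner [ 0.47619941 -0.04785845  0.012     ]
```

```bash
python3 -c "
from h import *
plan((.4368,-.3029,.10),-34.9)"
```

```text
pos [ 0.4188 -0.3125  0.2696] yaw -40.11 t 2.38 F [-0.3 -0.2  0.6] plan [ 0.0344 -0.0925  0.8484] [-0.0008 -0.0013 -0.029 ]
```

>>> jog_arm(
  plan=[
    {"x": 0.034,"y": -0.092,"z": 0.85,"wx": 0,"wy": 0,"wz": -0.029},
    {"x": 0.034,"y": -0.092,"z": 0.85,"wx": 0,"wy": 0,"wz": -0.029},
    {"x": 0.034,"y": -0.092,"z": 0.85,"wx": 0,"wy": 0,"wz": -0.029},
    {"x": 0.034,"y": -0.092,"z": 0.85,"wx": 0,"wy": 0,"wz": -0.029},
    {"x": 0.034,"y": -0.092,"z": 0.85,"wx": 0,"wy": 0,"wz": -0.029},
    {"x": 0.034,"y": -0.092,"z": 0.85,"wx": 0,"wy": 0,"wz": -0.029},
    {"x": 0.034,"y": -0.092,"z": 0.85,"wx": 0,"wy": 0,"wz": -0.029},
  ],
)

```text
t: 2.97
eef_pos: [0.437, -0.3045, 0.1012]
tool_rot: [-0.0, 0.954, -0.301, 0.003]
contact_force: [0.0, -0.5, 1.0]
gripper_width: 1.0
```

```bash
python3 -c "
from h import *
plan((.4368,-.3029,.028),-34.9)
W=P('wrist'); cams.read_camera('wrist')
for t,z in (('wedge_tip',0),('wedge_fin',.045)):
    for d in finder.place_of('wrist',t): print(t,np.round(d['location']),round(d['confidence'],2),onz(W,d['location'],z).round(4))
"
```

```text
pos [ 0.437  -0.3045  0.1012] yaw -34.98 t 2.97 F [ 0.  -0.5  1. ] plan [-0.0074 -0.0054  0.3659] [-0.0007 -0.0018 -0.0005]
wedge_tip [314. 100.] 0.63 [ 0.5037 -0.3485  0.    ]
wedge_fin [315. 246.] 0.69 [ 0.4379 -0.3035  0.045 ]
```

The close view agrees to within 1–2 mm, so I'm descending and gripping.

>>> jog_arm(
  plan=[
    {"x": -0.005,"y": -0.004,"z": 0.2,"wx": 0,"wy": 0,"wz": 0},
    {"x": -0.005,"y": -0.004,"z": 0.3,"wx": 0,"wy": 0,"wz": 0},
    {"x": -0.005,"y": -0.004,"z": 0.365,"wx": 0,"wy": 0,"wz": 0},
    {"x": -0.005,"y": -0.004,"z": 0.365,"wx": 0,"wy": 0,"wz": 0},
    {"x": -0.005,"y": -0.004,"z": 0.365,"wx": 0,"wy": 0,"wz": 0},
  ],
)

```text
t: 3.53
eef_pos: [0.439, -0.3041, 0.0306]
tool_rot: [0.0, 0.954, -0.3, 0.005]
contact_force: [1.4, -0.2, 0.5]
gripper_width: 0.996
```

>>> jog_arm(
  plan=[
    {"x": 0,"y": 0,"z": 0,"wx": 0,"wy": 0,"wz": 0},
    {"x": 0,"y": 0,"z": 0,"wx": 0,"wy": 0,"wz": 0},
    {"x": 0,"y": 0,"z": 0,"wx": 0,"wy": 0,"wz": 0},
    {"x": 0,"y": 0,"z": 0,"wx": 0,"wy": 0,"wz": 0},
    {"x": 0,"y": 0,"z": 0,"wx": 0,"wy": 0,"wz": 0},
    {"x": 0,"y": 0,"z": 0,"wx": 0,"wy": 0,"wz": 0},
    {"x": 0,"y": 0,"z": 0,"wx": 0,"wy": 0,"wz": 0},
    {"x": 0,"y": 0,"z": 0,"wx": 0,"wy": 0,"wz": 0},
    {"x": 0,"y": 0,"z": 0,"wx": 0,"wy": 0,"wz": 0},
    {"x": 0,"y": 0,"z": 0,"wx": 0,"wy": 0,"wz": 0},
  ],
  hand=-1,
  grip_force=80,
)

```text
t: 4.37
eef_pos: [0.439, -0.3044, 0.0311]
tool_rot: [0.0, 0.954, -0.301, 0.005]
contact_force: [-1.5, 0.0, 5.6]
gripper_width: 0.128
```

>>> jog_arm(
  plan=[
    {"x": 0,"y": 0,"z": -0.2,"wx": 0,"wy": 0,"wz": 0},
    {"x": 0,"y": 0,"z": -0.4,"wx": 0,"wy": 0,"wz": 0},
    {"x": 0,"y": 0,"z": -0.6,"wx": 0,"wy": 0,"wz": 0},
    {"x": 0,"y": 0,"z": -0.8,"wx": 0,"wy": 0,"wz": 0},
    {"x": 0,"y": 0,"z": -0.95,"wx": 0,"wy": 0,"wz": 0},
    {"x": 0,"y": 0,"z": -0.95,"wx": 0,"wy": 0,"wz": 0},
  ],
)

```text
t: 4.87
eef_pos: [0.4403, -0.3055, 0.2278]
tool_rot: [0.002, 0.954, -0.301, 0.011]
contact_force: [1.3, -0.7, -1.4]
gripper_width: 0.129
```

```bash
python3 -c "
from h import *
plan((.45,.036,.26),-1)"
```

```text
pos [ 0.4403 -0.3055  0.2278] yaw -35.01 t 4.87 F [ 1.3 -0.7 -1.4] plan [-0.9361 -1.4272 -0.1764] [ 0.0009 -0.0071 -0.1889]
```

>>> jog_arm(
  plan=[
    {"x": -0.3,"y": -0.45,"z": -0.17,"wx": 0,"wy": -0.007,"wz": -0.09},
    {"x": -0.6,"y": -0.9,"z": -0.17,"wx": 0,"wy": -0.007,"wz": -0.189},
    {"x": -0.6,"y": -0.9,"z": -0.17,"wx": 0,"wy": -0.007,"wz": -0.189},
    {"x": -0.6,"y": -0.9,"z": -0.17,"wx": 0,"wy": -0.007,"wz": -0.189},
    {"x": -0.6,"y": -0.9,"z": -0.17,"wx": 0,"wy": -0.007,"wz": -0.189},
    {"x": -0.6,"y": -0.9,"z": -0.17,"wx": 0,"wy": -0.007,"wz": -0.189},
    {"x": -0.6,"y": -0.9,"z": -0.17,"wx": 0,"wy": -0.007,"wz": -0.189},
  ],
)

```text
t: 5.45
eef_pos: [0.4448, -0.0849, 0.2599]
tool_rot: [0.001, 1.0, -0.005, 0.0]
contact_force: [0.1, -0.8, -0.7]
gripper_width: 0.13
```

```bash
python3 -c "
from h import *
plan((.45,.036,.26),-1)"
```

```text
pos [ 0.4448 -0.0849  0.2599] yaw -0.6 t 5.45 F [ 0.1 -0.8 -0.7] plan [ 0.0196 -0.6047 -0.0019] [ 0.0007 -0.      0.0022]
```

>>> jog_arm(
  plan=[
    {"x": 0.02,"y": -0.2,"z": 0,"wx": 0,"wy": 0,"wz": 0.002},
    {"x": 0.02,"y": -0.4,"z": 0,"wx": 0,"wy": 0,"wz": 0.002},
    {"x": 0.02,"y": -0.6,"z": 0,"wx": 0,"wy": 0,"wz": 0.002},
    {"x": 0.02,"y": -0.6,"z": 0,"wx": 0,"wy": 0,"wz": 0.002},
    {"x": 0.02,"y": -0.6,"z": 0,"wx": 0,"wy": 0,"wz": 0.002},
    {"x": 0.02,"y": -0.6,"z": 0,"wx": 0,"wy": 0,"wz": 0.002},
  ],
)

```text
t: 5.95
eef_pos: [0.4499, 0.0335, 0.2589]
tool_rot: [0.001, 1.0, -0.009, -0.001]
contact_force: [-1.0, -0.2, -0.8]
gripper_width: 0.129
```

```bash
python3 - <<'E'
from h import *
plan((.45,.036,.26),-1)
W=P('wrist'); np.save('W2.npy',W); save('wrist','w2')
for t,z in (('wedge_tip',.23),('wedge_fin',.275),('block_slot',.012),('block_front_left',.012),('block_front_right',.012)):
    for d in finder.place_of('wrist',t): print(t,np.round(d['location']),round(d['confidence'],2),onz(W,d['location'],z).round(4))
E
```

```text
pos [0.4499 0.0335 0.2589] yaw -1.05 t 5.95 F [-1.  -0.2 -0.8] plan [ 0.0001 -0.0125 -0.0055] [ 0.0009  0.0003 -0.0003]
wedge_tip [317. 103.] 0.55 [0.5288 0.0322 0.23  ]
wedge_fin [313. 309.] 0.58 [0.4489 0.0355 0.275 ]
block_slot [491.  38.] 0.79 [ 0.5801 -0.1285  0.012 ]
block_slot [223. 242.] 0.72 [0.3884 0.1313 0.012 ]
block_slot [96. 13.] 0.71 [0.607  0.2253 0.012 ]
block_slot [308.  28.] 0.66 [0.5909 0.0374 0.012 ]
block_front_left [30. 37.] 0.91 [0.588  0.2888 0.012 ]
block_front_left [240. 291.] 0.79 [0.3322 0.118  0.012 ]
block_front_right [382.  28.] 0.91 [ 0.5897 -0.029   0.012 ]
block_front_right [518.  97.] 0.69 [ 0.5284 -0.1598  0.012 ]
block_front_right [202. 187.] 0.69 [0.4479 0.1475 0.012 ]
```

View pics/w2.png

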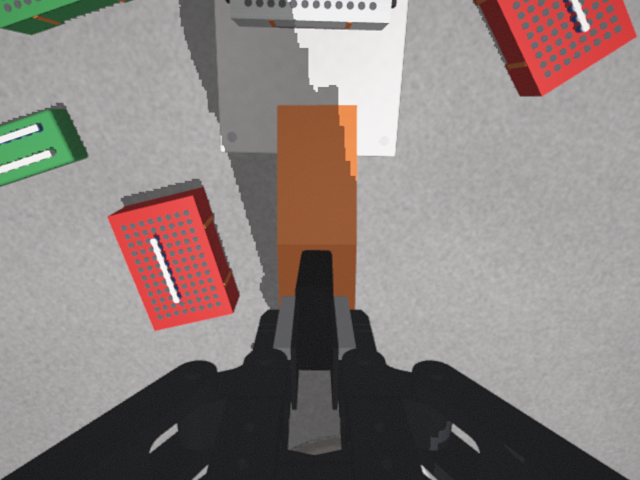

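Wrist view: the wedge is held square, with its tip edge at (277..357,105). The block's front lower edge runs from about (233,25) to (389,28), with the orange slot lines at (272,24) and (349,26). The plate's front corners are at (222,151) and (396,157).

```bash
python3 - <<'E'
from h import *
W=np.load('W2.npy')
for n,p,z in (('pfL',(222,151),.012),('pfR',(396,157),.012),('R edge',(407,2),.012),('L edge',(217,5),.012),('bfl',(233,25),.012),('bfr',(389,28),.012),('lineL',(272,27),.014),('lineR',(349,28),.014)): print(n,onz(W,p,z).round(4))
for p in ((277,105),(357,105)): print('tip',onz(W,p,.2589-.0311+.0025).round(4))
# edge line fits
g=cv2.cvtColor(cv2.imread('pics/w2.png'),cv2.COLOR_BGR2GRAY).astype(int)
pts=np.array([(380+np.argmin(np.diff(g[r,380:430])),r) for r in range(30,150,4)])
l=cv2.fitLine(pts.astype(np.float32),cv2.DIST_HUBER,0,.01,.01).ravel()
a,b=[onz(W,(l[2]+l[0]/l[1]*(r-l[3]),r),.012) for r in (30,150)]; v=a-b; print('R edge fit yaw',np.degrees(np.arctan2(v[1],v[0])),a,b)
E
```

```text
pfL [0.4833 0.1243 0.012 ]
pfR [ 0.4742 -0.047   0.012 ]
R edge [ 0.6103 -0.051   0.012 ]
L edge [0.611  0.1175 0.012 ]
bfl [0.5948 0.1046 0.012 ]
bfr [ 0.5897 -0.0358  0.012 ]
lineL [0.5922 0.0695 0.014 ]
lineR [5.901e-01 5.000e-04 1.400e-02]
tip [0.5283 0.0503 0.2303]
tip [0.5276 0.0142 0.2303]
R edge fit yaw -2.496104189495402 [ 0.58783862 -0.05000571  0.012     ] [ 0.48102722 -0.0453495   0.012     ]
```

```bash
python3 -c "
from h import *
plan((.4961,.0388,.075),-2.3)"
```

```text
pos [0.4501 0.0339 0.2595] yaw -1.08 t 6.25 F [-0.3  0.6 -1.6] plan [ 0.2295 -0.0307  0.9225] [ 0.0007 -0.      0.0068]
```

>>> jog_arm(
  plan=[
    {"x": 0.23,"y": -0.03,"z": 0.2,"wx": 0,"wy": 0,"wz": 0.0068},
    {"x": 0.23,"y": -0.03,"z": 0.4,"wx": 0,"wy": 0,"wz": 0.0068},
    {"x": 0.23,"y": -0.03,"z": 0.6,"wx": 0,"wy": 0,"wz": 0.0068},
    {"x": 0.23,"y": -0.03,"z": 0.75,"wx": 0,"wy": 0,"wz": 0.0068},
    {"x": 0.23,"y": -0.03,"z": 0.88,"wx": 0,"wy": 0,"wz": 0.0068},
    {"x": 0.23,"y": -0.03,"z": 0.92,"wx": 0,"wy": 0,"wz": 0.0068},
    {"x": 0.23,"y": -0.03,"z": 0.92,"wx": 0,"wy": 0,"wz": 0.0068},
    {"x": 0.23,"y": -0.03,"z": 0.92,"wx": 0,"wy": 0,"wz": 0.0068},
  ],
)

```text
t: 6.92
eef_pos: [0.4971, 0.0387, 0.0765]
tool_rot: [0.001, 1.0, -0.02, 0.001]
contact_force: [0.6, 0.0, -2.0]
gripper_width: 0.129
```

```bash
python3 - <<'E'
from h import *
plan((.4991,.0388,.045),-2.3)
W=P('wrist'); np.save('W3.npy',W); save('wrist','w3')
for t,z in (('wedge_tip',.044),('block_slot',.012),('block_front_left',.012),('block_front_right',.012)):
    for d in finder.place_of('wrist',t): print(t,np.round(d['location']),round(d['confidence'],2),onz(W,d['location'],z).round(4))
E
```

```text
pos [0.4971 0.0387 0.0765] yaw -2.33 t 6.92 F [ 0.6  0.  -2. ] plan [ 0.0099 -0.0014  0.1574] [ 0.0006 -0.0003 -0.0001]
wedge_tip [316. 105.] 0.83 [0.575  0.0363 0.044 ]
block_slot [621.  78.] 0.61 [ 0.5817 -0.1246  0.012 ]
block_slot [313.  73.] 0.59 [0.5906 0.0371 0.012 ]
block_front_left [216. 462.] 0.61 [0.3347 0.1171 0.012 ]
block_front_right [155. 318.] 0.89 [0.4508 0.1422 0.012 ]
block_front_right [57. 16.] 0.73 [0.6224 0.1642 0.012 ]
block_front_right [436.  71.] 0.56 [ 0.5891 -0.0275  0.012 ]
```

View pics/w3.png

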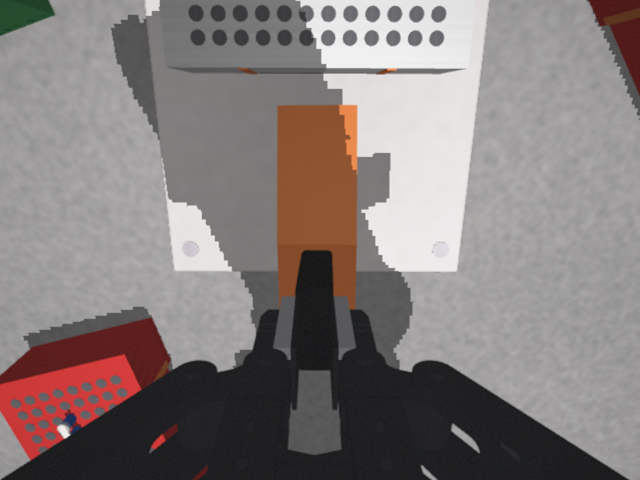

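Wrist view: the wedge is centred at column 317. The plate's front corners are at (174,270) and (458,270), and the slot lines at (250,71) and (387,72) have their middle at 318, so the wedge is square and centred. Lowering now.

>>> jog_arm(
  plan=[
    {"x": 0.005,"y": 0,"z": 0.08,"wx": 0,"wy": 0,"wz": 0},
    {"x": 0.005,"y": 0,"z": 0.13,"wx": 0,"wy": 0,"wz": 0},
    {"x": 0.005,"y": 0,"z": 0.15,"wx": 0,"wy": 0,"wz": 0},
    {"x": 0.005,"y": 0,"z": 0.158,"wx": 0,"wy": 0,"wz": 0},
    {"x": 0.005,"y": 0,"z": 0.165,"wx": 0,"wy": 0,"wz": 0},
    {"x": 0.005,"y": 0,"z": 0.165,"wx": 0,"wy": 0,"wz": 0},
    {"x": 0.005,"y": 0,"z": 0.165,"wx": 0,"wy": 0,"wz": 0},
  ],
)

```text
t: 7.75
eef_pos: [0.4988, 0.0387, 0.0445]
tool_rot: [0.001, 1.0, -0.02, 0.002]
contact_force: [0.4, 0.2, 0.5]
gripper_width: 0.126
```

```bash
python3 - <<'E'
from h import *
plan((.5191,.038,.043),-2.3)
E
```

```text
pos [0.4988 0.0387 0.0445] yaw -2.31 t 7.75 F [0.4 0.2 0.5] plan [ 0.1015 -0.0005  0.0077] [ 0.0006 -0.0012 -0.0001]
```

>>> jog_arm(
  plan=[
    {"x": 0,"y": 0,"z": 0.006,"wx": 0,"wy": 0,"wz": 0},
    {"x": 0,"y": 0,"z": 0.01,"wx": 0,"wy": 0,"wz": 0},
    {"x": 0,"y": 0,"z": 0.01,"wx": 0,"wy": 0,"wz": 0},
    {"x": 0,"y": 0,"z": 0.01,"wx": 0,"wy": 0,"wz": 0},
  ],
)

```text
t: 8.08
eef_pos: [0.4991, 0.0385, 0.0431]
tool_rot: [0.001, 1.0, -0.02, 0.002]
contact_force: [-2.1, -1.2, 5.7]
gripper_width: 0.128
```

>>> jog_arm(
  plan=[
    {"x": 0.02,"y": 0,"z": 0.005,"wx": 0,"wy": 0,"wz": 0},
    {"x": 0.04,"y": 0,"z": 0.005,"wx": 0,"wy": 0,"wz": 0},
    {"x": 0.06,"y": 0,"z": 0.005,"wx": 0,"wy": 0,"wz": 0},
    {"x": 0.08,"y": 0,"z": 0.005,"wx": 0,"wy": 0,"wz": 0},
    {"x": 0.1,"y": 0,"z": 0.005,"wx": 0,"wy": 0,"wz": 0},
    {"x": 0.115,"y": 0,"z": 0.005,"wx": 0,"wy": 0,"wz": 0},
    {"x": 0.115,"y": 0,"z": 0.005,"wx": 0,"wy": 0,"wz": 0},
    {"x": 0.115,"y": 0,"z": 0.005,"wx": 0,"wy": 0,"wz": 0},
  ],
)

```text
t: 8.75
eef_pos: [0.522, 0.0377, 0.043]
tool_rot: [0.001, 1.0, -0.02, 0.002]
contact_force: [-3.1, -0.9, 8.1]
gripper_width: 0.129
```

```bash
python3 - <<'E'
from h import *
plan((.5431,.038,.043),-2.3)
W=P('wrist'); np.save('W4.npy',W); a=save('wrist','w4')
b=save('side','s4'); 
cv2.imwrite('pics/c4.png',np.hstack([cv2.resize(a[0:220,120:520],(400,220)),cv2.resize(b[215:325,210:410],(400,220),interpolation=2)])[...,::-1])
E
```

```text
pos [0.522  0.0377 0.043 ] yaw -2.33 t 8.75 F [-3.1 -0.9  8.1] plan [ 0.1055 -0.0058  0.0005] [ 0.0008 -0.0013 -0.0001]
```

View pics/c4.png

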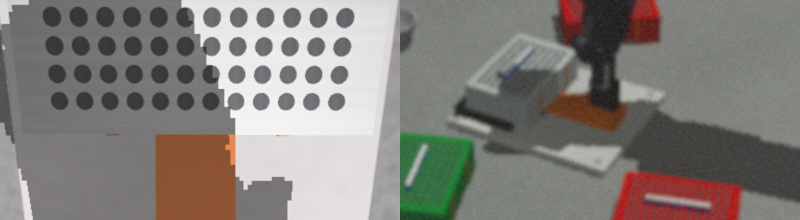

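Left half: the wedge goes under the block's front edge at crop row 134, centred between the slot lines. Right half: the wedge lies flat on the plate. Pushing on.

>>> jog_arm(
  plan=[
    {"x": 0.015,"y": 0,"z": 0.003,"wx": 0,"wy": 0,"wz": 0},
    {"x": 0.03,"y": 0,"z": 0.003,"wx": 0,"wy": 0,"wz": 0},
    {"x": 0.045,"y": 0,"z": 0.003,"wx": 0,"wy": 0,"wz": 0},
    {"x": 0.06,"y": 0,"z": 0.003,"wx": 0,"wy": 0,"wz": 0},
    {"x": 0.07,"y": 0,"z": 0.003,"wx": 0,"wy": 0,"wz": 0},
    {"x": 0.07,"y": 0,"z": 0.003,"wx": 0,"wy": 0,"wz": 0},
    {"x": 0.07,"y": 0,"z": 0.003,"wx": 0,"wy": 0,"wz": 0},
  ],
)

```text
t: 9.43
eef_pos: [0.5301, 0.0367, 0.0427]
tool_rot: [0.003, 1.0, -0.02, -0.003]
contact_force: [-19.8, -1.0, 23.3]
gripper_width: 0.127
```

>>> jog_arm(
  plan=[
    {"x": 0.03,"y": 0,"z": -0.003,"wx": 0,"wy": 0,"wz": 0},
    {"x": 0.045,"y": 0,"z": -0.003,"wx": 0,"wy": 0,"wz": 0},
    {"x": 0.06,"y": 0,"z": -0.003,"wx": 0,"wy": 0,"wz": 0},
    {"x": 0.075,"y": 0,"z": -0.003,"wx": 0,"wy": 0,"wz": 0},
    {"x": 0.075,"y": 0,"z": -0.003,"wx": 0,"wy": 0,"wz": 0},
    {"x": 0.075,"y": 0,"z": -0.003,"wx": 0,"wy": 0,"wz": 0},
  ],
)

```text
t: 9.93
eef_pos: [0.5402, 0.0356, 0.043]
tool_rot: [0.004, 1.0, -0.02, -0.008]
contact_force: [-13.7, -1.2, 13.7]
gripper_width: 0.126
```

```bash
python3 - <<'E'
from h import *
plan((.545,.0365,.043),-2.3)
E
```

```text
pos [0.5402 0.0356 0.043 ] yaw -2.32 t 9.93 F [-13.7  -1.2  13.7] plan [ 0.0237 -0.0053 -0.0003] [ 0.0025  0.0048 -0.0001]
```

>>> jog_arm(
  plan=[
    {"x": 0.025,"y": -0.003,"z": -0.001,"wx": 0.002,"wy": 0.004,"wz": 0},
    {"x": 0.035,"y": -0.003,"z": -0.001,"wx": 0.002,"wy": 0.004,"wz": 0},
    {"x": 0.045,"y": -0.003,"z": -0.001,"wx": 0.002,"wy": 0.004,"wz": 0},
    {"x": 0.045,"y": -0.003,"z": -0.001,"wx": 0.002,"wy": 0.004,"wz": 0},
    {"x": 0.045,"y": -0.003,"z": -0.001,"wx": 0.002,"wy": 0.004,"wz": 0},
    {"x": 0.045,"y": -0.003,"z": -0.001,"wx": 0.002,"wy": 0.004,"wz": 0},
  ],
)

```text
t: 10.43
eef_pos: [0.5441, 0.0353, 0.0429]
tool_rot: [0.002, 1.0, -0.02, -0.006]
contact_force: [-14.2, -0.7, 14.5]
gripper_width: 0.133
```

```bash
python3 - <<'E'
from h import *
plan((.546,.0365,.043),-2.3)
a=save('wrist','w5'); W=P('wrist'); b=save('side','s5'); c=save('scene','sc5')
cv2.imwrite('pics/c5.png',np.vstack([np.hstack([cv2.resize(a[0:220,120:520],(400,220)),cv2.resize(c[215:325,255:455],(400,220),interpolation=2)]),np.hstack([cv2.resize(cv2.imread('pics/s4.png')[232:302,225:352,::-1],(400,220),interpolation=2),cv2.resize(b[232:302,225:352],(400,220),interpolation=2)])])[...,::-1])
E
```

```text
pos [0.5441 0.0353 0.0429] yaw -2.31 t 10.43 F [-14.2  -0.7  14.5] plan [ 0.0094 -0.0061 -0.0007] [ 0.0013  0.0038 -0.0001]
```

View pics/c5.png

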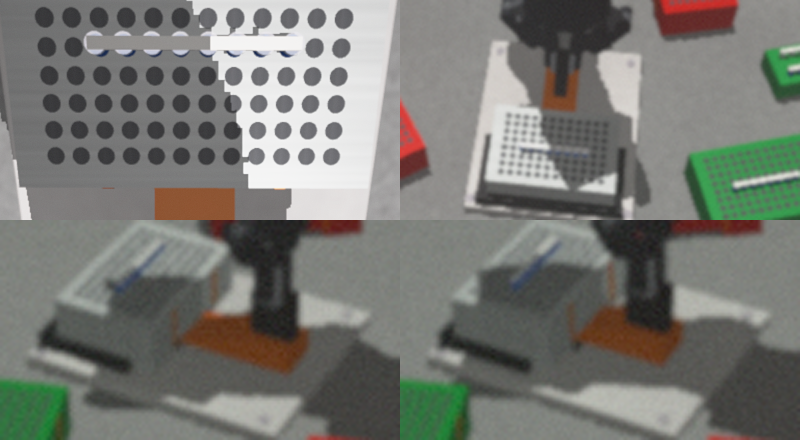

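```bash
python3 - <<'E'
from h import *
W5=P('wrist'); W4=np.load('W4.npy')
for n,W,rows in (('w4',W4,(101,74,46)),('w5',W5,(156,130,103,76))):
    g=cv2.imread(f'pics/{n}.png',0); t=cv2.adaptiveThreshold(g,255,cv2.ADAPTIVE_THRESH_MEAN_C,1,41,18)
    _,_,st,c=cv2.connectedComponentsWithStats(t)
    c=c[(st[:,4]>120)&(st[:,4]<500)&(abs(st[:,2]-st[:,3])<6)]
    for r in rows:
        q=c[abs(c[:,1]-r)<7]; q=q[(q[:,0]>150)&(q[:,0]<480)]; q=q[np.argsort(q[:,0])]
        if len(q)<5: print(n,r,len(q)); continue
        pit=np.median(np.diff(q[:,0])[np.diff(q[:,0])<35]); i=np.round((q[:,0]-q[0,0])/pit)
        px=np.polyfit(i,q[:,0],1); py=np.polyfit(i,q[:,1],1)
        from scipy.optimize import brentq
        e=lambda k:(np.polyval(px,k),np.polyval(py,k))
        f=lambda z:np.linalg.norm(onz(W,e(0),z)-onz(W,e(11),z))-.099
        z=brentq(f,0,.12); print(n,r,len(q),'rms',np.std(q[:,0]-np.polyval(px,i)).round(2),'z',round(z,4),'x',onz(W,e(5.5),z)[0].round(4))
E
```

```text
w4 101 10 rms 0.1 z 0.0555 x 0.6018
w4 74 12 rms 0.13 z 0.0556 x 0.6108
w4 46 12 rms 0.25 z 0.0556 x 0.6198
w5 156 10 rms 0.09 z 0.0595 x 0.6055
w5 130 11 rms 0.12 z 0.0591 x 0.6145
w5 103 11 rms 0.12 z 0.0586 x 0.6235
w5 76 11 rms 0.11 z 0.0581 x 0.6325
```

```bash
python3 - <<'E'
from h import *
for k in range(3):
    for _ in range(4): cams.read_camera('wrist')
    o=monitor.get_obs(); print(o['t'],o['eef_pos'].round(4),o['contact_force'].round(1),abs(o['joint_vel']).max().round(4),round(float(o['gripper_width']),3))
E
```

```text
10.7833 [0.544  0.0354 0.0429] [-14.6  -0.9  14. ] 0.0006 0.131
10.9833 [0.5441 0.0354 0.0429] [-15.3  -1.1  16.2] 0.0013 0.127
11.1833 [0.5441 0.0354 0.0429] [-15.9  -0.9  14.2] 0.0016 0.129
```

The pose is steady and the measured lift is about 4.6 mm, so I'm handing in.

```bash
python3 -c "
from h import *
print(bot.hand_in())"
```

```text
the job is handed in; nothing more can be done
None
```

I gripped the wedge by its fin, laid it flat on the plate and slid its tip centrally into the slot. I then pushed until the tip was about 31 mm past the block's front face, and handed in at about 11 s with the wedge still gripped and pushing. The hand-in gave no verdict.

**Lift:** the well-hole pattern in the wrist images shows the front row of holes rising 4.0 mm, with a tilt of about 0.052 rad. That puts the front edge about 4.6 mm above the plate. I measured it across the whole row and did not measure the left and right corners separately.

**At rest:** over the last 0.4 s the tool pose stayed within 0.1 mm, with about 15 N of push and 14 N down. The opening still showed the fin in the fingers. The tool stood about 0.7° off vertical. TCP height matched the wedge lying flat, but I did not measure the wedge's own tilt.

**One off reading:** while the block was first lifting, the force briefly reached about 20 N forward and 23 N down, above the expected 5 to 15 N. I eased the downward press and it fell back to about 14 N.

**Not checked:** I did not re-measure the rack, bottle and jar. The arm never went near them.

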